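# Prop open the service cover of a bench instrument

## Task

Open the hinged service cover of the grey bench instrument and prop it: lift the cover until it stays up, swing the prop rod up from the deck, and let the cover down gently on it so that the rod's tip is fully home in the hole of the strip under the cover and carries it. The exact place of the hole must be found by feel: do not press or force cover and rod against each other, do not drop the cover, and leave the other things on the bench alone.

Things in the scene. Friction and masses are not known exactly. Their poses are not given: they have to be found in the camera images.
- case: Grey sheet-metal instrument, 360 (x) x 260 (y) x 90 mm high, fixed to the bench. Origin: centre of its underside; z up. Its front half (own x from -180 to -30 mm) is a closed flat deck 90 mm high on which the prop rod, a small carton and a spool lie; its rear half is an open tub with a circuit board, shut by the cover. All offsets below are in this frame, called the case frame.
- cover (a joint): Angle of the cover in rad: 0 shut (level), 1.54 its stop, almost upright. Hinge line along the case's y at x = +165, z = 93 mm; the free edge rises and swings towards the case's +x. The hinge is stiff and damped: raised beyond about 1.3 rad the cover stays where it is left; below about 1.1 rad it sinks by its own weight (0.8 to 1.05 kg). Resting on the rod tip outside the hole it reads about 0.96, with the tip fully home in the hole about 0.90 to 0.91.
- cover_knob (a point): Centre of the black drum grip on a stem on the cover's upper side: 22 mm in diameter, 24 mm long along the case's y, and free to spin about that axis: pinch its two end faces. In the cover's frame (origin on the hinge line, axes as the case's when shut, turning with the cover) at x = -150, y = +30, z = +40 mm.
- cover_hinge (a point): Middle of the cover's hinge line, fixed at (165, 0, 93) mm in the case frame; its axes turn with the cover. The cover is a plate 178 mm long (from the hinge line to -x), 250 mm wide, 4 mm thick, its underside in the plane of the hinge line.
- hole_mark (a point): Nominal centre of the holding hole, on the cover's underside at x = -139.8, y = -60, z = 0 mm of the cover's frame. An aluminium strip 71 x 30 mm, 8 mm thick, is screwed on there by hand: it runs from 45 mm towards the hinge to 26 mm towards the free edge of its blind hole, which is 11 mm along x, 14 mm across, 8 mm deep. Strip and hole sit up to 10 mm to either side of this mark along the cover's x, different each time.
- prop (a joint): Angle of the prop rod in rad: 0 lying level over the deck and pointing to the case's -x, pi/2 upright, 2.75 its stop. It grows as the tip swings up and over towards the cover. Its pivot is stiff: the rod stays where it is left. With the tip at the nominal hole it reads 2.478; 1 mm along the cover is 0.0072 rad (less angle: farther from the cover's hinge).
- prop_pivot (a point): Pivot of the rod, fixed at (-30, -60, 118) mm in the case frame; axis along the case's y.
- prop_knob (a point): Centre of the black drum grip on the rod, 100 mm from its pivot: 22 mm in diameter, 24 mm long along the case's y, free to spin about that axis. The rod is taken here by the drum's end faces. 28 mm above the deck when the rod is level.
- prop_tip (a point): Very end of the rod's round tip, 138 mm from the pivot. The steel rod is 8 mm thick.
- carton: White carton, 45 x 45 x 42 mm, on the deck: leave alone. Origin under its centre.
- spool: Solder spool, 40 mm across, 30 mm high, on the deck: leave alone. Origin under its centre.
- crimper: Black crimping pliers, 190 mm long, flat on the bench: leave alone.
- screwdriver: Screwdriver on the bench: leave alone.
- flux: Small bottle, 70 mm high: leave alone.
- meter: Hand-held meter, 150 x 80 x 32 mm: leave alone.
- mug: White mug, 90 mm high: leave alone.

How it is judged (in metres and radians):
On the way, in this order (a step that is already met when the one before it is completed fails the run):
1. the cover is raised until it stays by itself (beyond 1.15 rad) (value of joint cover above 1.15 rad), for 0.3 s.
2. the rod is swung over under the raised cover (beyond 2.2 rad) (value of joint prop above 2.2 rad), for 0.2 s.
At the end, for the whole second after the job is handed in: The rod's tip is in the hole within 4 mm of its bottom (cover at 0.875 to 0.935 rad, tip within 18 mm of the mark along the cover), the cover rests on the rod with more than 0.3 N, and both are still (under 0.03 rad/s) (value of joint cover between 0.875 and 0.935 rad and x of prop_tip in the frame of hole_mark between -0.018 and 0.018 m and z of prop_tip in the frame of hole_mark above -0.004 m and contact force between cover and prop above 0.3 N and velocity of joint cover between -0.03 and 0.03 rad/s and velocity of joint prop between -0.03 and 0.03 rad/s); the robot touches nothing.
It fails at once if cover and rod are pressed against each other with more than 20 N (contact force between cover and prop above 20 N).
It fails at once if the cover is dropped (falls faster than 1.5 rad/s) (velocity of joint cover below -1.5 rad/s).
It fails at once if another thing on the bench is shifted by more than 20 mm (distance of any of carton, spool, crimper, screwdriver, flux, meter, mug from where it was at the start of the episode above 0.02 m).
It also fails if it takes over 72 s, if anything falls off the work surface, if the arm or the gripper's body presses on something with over 40 N, if the wrist force passes 120 N, or if a joint passes its speed limit or range.

## Robot

A 7-joint arm with a two-finger parallel gripper is mounted at the origin on the work surface. World frame = base frame: x ahead of the robot, y to its left, z up, the work surface at z = 0. Lengths are in mm, angles in rad, forces in N, time in s.
With the tool pointing down it reaches from about 400 to 750 mm from the base axis. Payload 19.5 kg.
Tool frame: the origin (TCP) lies at the very end of the fingers, on their centre line; the grasp point (between the pads) lies 19 mm behind it; z points along the fingers, y is the direction in which the jaws open and shut (so a half turn about z gives the same grasp; the last joint's range is limited). The gripper opens to 85 mm and grips with 20 to 120 N. Pads are 22 mm wide; open, the fingers measure 114 mm over their backs; the gripper's body (76 mm by 85 mm) begins 54 mm behind the grasp point. The pads swing forward as they close: fully open they stand 13 mm farther back than shut.
Start: joints at [1.173, 0.707, -0.028, 1.485, 0.022, 0.951, -0.075], TCP at [200.287, -538.962, 231.268] pointing down, gripper open.
Joint ranges: [-2.71, 2.71], [-0.32, 2.16], [-1.57, 1.52], [0, 2.45], [-1.46, 4.6], [0, 2.02], [-2.83, 2.83]. Speed limits (rad/s): [1.89, 1.89, 2.57, 2.57, 3.01, 3.01, 3.01].

## Interface

Orientations are given as a unit quaternion [w, x, y, z].
In Python, from cell import arm gives the robot as it stands. The module is installed in compiled form; this text tells all that it offers. Calls block until the motion is done:
- arm.goto(position, orientation): joint-space move of the TCP to a pose.
- arm.move_linear(position, attitude=None, vel=150, max_force=None): straight line of the TCP; attitude=None keeps the orientation; vel is the mean speed in mm/s. With max_force (N) it stops when the force on the tool has changed by that much, and returns True; else False.
- arm.set_joints(angles): joint-space move.
- arm.command_gripper(opening): opening from 0.0 (shut) to 1.0 (fully open); the grip force is fixed at half the most; returns when the fingers have stopped.
- arm.hold(seconds).
- arm.solve_ik(position, orientation): joint angles nearest the present ones, or None.
- arm.get_state(): the state.
- arm.camera(name): name is "scene" or "top" or "wrist"; returns (picture, depth): 480x640x3 uint8, red, green, blue; 480x640 float32, mm along the optical axis (not along the pixel's ray), 0 where there is no reading.
- arm.camera_info(name): a dict with "fx", "fy", "cx", "cy" (pixels), "R" (3x3) and "t" (3): a world point X has camera coordinates R X + t; the wrist camera has in their place "hand_eye" (4x4, takes a point from camera to tool coordinates, whose origin is the TCP and whose axes are the flange's). Camera axes: x right, y down, z forward; pixel columns grow to the right and rows downward; lengths in mm; the calibration is good to about 2 mm. The wrist camera is an equidistant fisheye: a pixel r from the principal point sees the ray r / f radians off the axis. A picture is of the moment at which its call begins: read the wrist's pose just before it. camera_info takes no time and is no camera call.
A pose or a line that the arm cannot do raises arm.Unreachable and nothing moves.
- arm.sign_off(): hands the job in, once; it reports no verdict.
Trained networks look in the newest picture that a camera, given by its name, has taken for a name from the list of things; names that differ only in an ending like _2 or _b are one class to them, and where a whole thing is asked for, a point or a joint stands for the part that bears it (a point fixed in the world has none). Each returns a list of dicts, best first, with "p" (0 to 1); they miss things now and then, are a little off and sometimes report something else, mostly with a low value. They report only what shows in the picture. A call takes as long as a camera call.
- arm.trace(camera, label): "region" (480x640 bool, what is visible of it) and "point" ([column, row] in pixels, amid what is visible of it).
The state is a dict: "time": time; "joint_positions": joint angles; "joint_velocities": joint speeds; "joint_efforts": joint torques, N m; "eef_pos": TCP position; "tool_rot": TCP orientation; "force": force on the tool from outside, world axes, zero at the start; "ft_torque": the same for the moment, N m; "gripper_width": opening from 0.0 (shut) to 1.0 (fully open).
Only numpy, scipy, OpenCV 4.12 (cv2) and the standard library are available. Lean on these libraries where they do the work, as an engineer would, in place of code of your own. Each camera call takes 0.05 s, during which the arm holds its last target.

## Working session

There is one attempt and no reset: what is moved stays moved. The work goes in short steps, each a Python script; the robot and the scene stay as the last script left them, time stands still between calls to the robot, and variables do not carry over. Pictures are saved under pics/ and viewed, and the job is handed in when it is done.

```bash
mkdir -p pics
cat > look.py <<'E'
import cv2,sys
from cell import arm
def snap(cam,name):
    p,d=arm.camera(cam); cv2.imwrite(f'pics/{name}.png',p[:,:,::-1]); return p,d
E
python3 - <<'E'
from look import *
import numpy as np
print(arm.get_state())
for c in ("scene","top"):
    p,d=snap(c,c+"0"); np.save(f'{c}0.npy',d)
    print(c,arm.camera_info(c))
    for l in ("case","cover","cover_knob","prop_knob","prop","carton","spool"):
        r=arm.trace(c,l)
        print(l,[(round(q['p'],2),q['point'],int(q['region'].sum())) for q in r[:3]])
        if r: np.save(f'{c}_{l}.npy',r[0]['region'])
print(arm.camera_info("wrist"))
print(arm.get_state()['time'])
E
```

```text
{'time': 0.0, 'joint_positions': array([ 1.17328544,  0.70714039, -0.02760797,  1.48498821,  0.02198832,
        0.95091058, -0.07550961]), 'joint_velocities': array([-0.00035104, -0.00047449,  0.00085006, -0.00037269,  0.00011331,
        0.00121604, -0.00165479]), 'joint_efforts': array([-1.27452008e-04, -8.83204937e+01,  1.23437762e+00, -2.36173868e+01,
        1.69932120e-02,  6.34082768e-03,  1.16152046e-05]), 'eef_pos': array([ 200.20584204, -538.73486941,  230.80861275]), 'tool_rot': array([-5.59914748e-04,  9.84218427e-01,  1.76956943e-01, -1.17949135e-04]), 'force': array([-0.13247334, -0.42020902,  0.23740062]), 'ft_torque': array([0.03431741, 0.04416921, 0.04965704]), 'gripper_width': 1.0003910975365853}
scene {'fx': 440.0512672402596, 'fy': 440.0512672402596, 'cx': 316.54763405250424, 'cy': 239.55599983737352, 'R': array([[-0.81939624,  0.57304443,  0.01448716],
       [ 0.44589529,  0.65306068, -0.61211856],
       [-0.36023213, -0.49510789, -0.79063328]]), 't': array([ 469.67803845, -182.31845867, 1301.01819198])}
case [(0.94, [333.2, 271.4], 16135), (0.7, [327.3, 194.1
[... 760 characters left out ...]
 [(0.74, [151.0, 249.1], 952), (0.56, [287.9, 240.5], 6553)]
prop_knob [(0.7, [365.0, 217.7], 115)]
prop [(0.65, [365.7, 217.1], 245)]
carton [(0.78, [368.0, 276.0], 291), (0.57, [287.4, 237.4], 6609)]
spool [(0.53, [344.6, 257.9], 179)]
{'fx': 371.64829954431775, 'fy': 371.64829954431775, 'cx': 318.68558418106204, 'cy': 236.77455522977908, 'hand_eye': array([[-8.10618820e-04, -9.50577233e-01, -3.10487145e-01,
         8.06816539e+01],
       [ 9.99999440e-01, -9.81931656e-04,  3.95454412e-04,
         4.88364560e-01],
       [-6.80787117e-04, -3.10486650e-01,  9.50577496e-01,
        -1.42269793e+02],
       [ 0.00000000e+00,  0.00000000e+00,  0.00000000e+00,
         1.00000000e+00]])}
0.8
```

View pics/scene0.png

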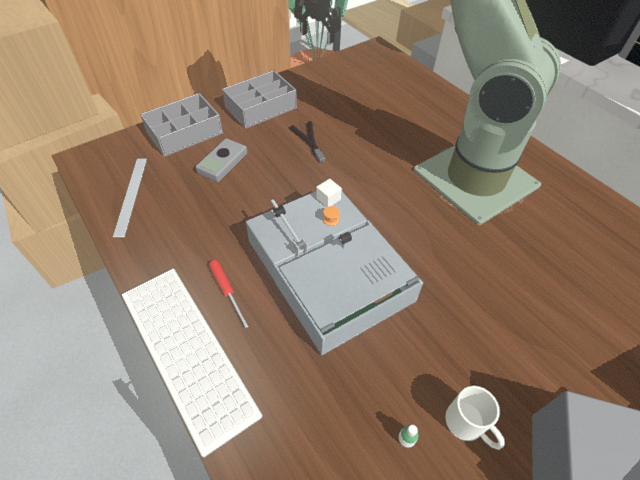

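View pics/top0.png

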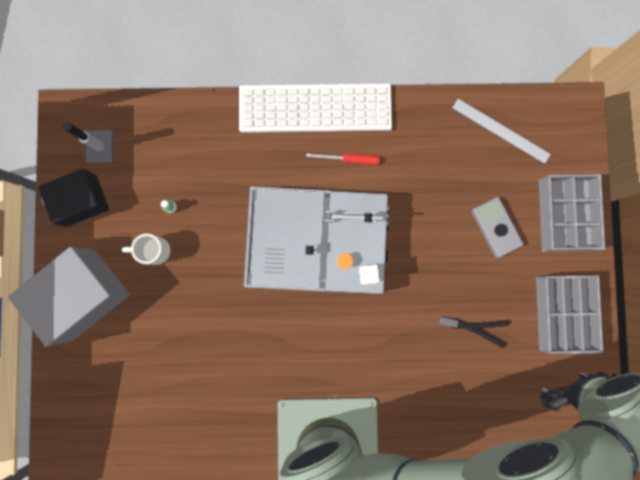

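The case lies with its own +x along world +y: hinge on the left in the top view, rod knob at about (368,217), cover knob at about (310,250). Next I'll fit its pose from depth.

```bash
cat > geo.py <<'E'
import numpy as np
def cloud(d,info,mask):
    v,u=np.nonzero(mask&(d>0)); z=d[v,u]
    P=np.c_[(u-info['cx'])/info['fx']*z,(v-info['cy'])/info['fy']*z,z]
    return (P-info['t'])@info['R']
E
python3 - <<'E'
from geo import *; from cell import arm; import cv2
for c in("top","scene"):
    d=np.load(c+'0.npy'); i=arm.camera_info(c)
    m=np.load(c+'_case.npy')
    m=cv2.dilate(m.astype(np.uint8),np.ones((9,9)))>0
    P=cloud(d,i,m)
    print(c,np.percentile(P,[2,50,98],axis=0).round(1).tolist())
    B=P[(P[:,2]<8)]; print('bench z',np.median(B[:,2]), 'deck', np.median(P[(P[:,2]>80)&(P[:,2]<94),2]))
    Q=P[(P[:,2]>75)&(P[:,2]<106)]
    r=cv2.minAreaRect(Q[:,:2].astype(np.float32)); print(r)
    for l in("cover_knob","prop_knob","carton","spool"):
        K=cloud(d,i,np.load(f'{c}_{l}.npy')); print(l,np.median(K,axis=0).round(1),np.percentile(K[:,2],[5,95]).round(1))
    # dark high points on case
    H=P[(P[:,2]>122)&(P[:,2]<145)]
    print(len(H),H.round(0)[:80].tolist())
E
```

```text
top [[416.0, -175.0, -4.0], [554.0, 21.6, 92.3], [706.6, 214.8, 132.5]]
bench z -0.25663154811416833 deck 90.06579634695358
((554.2317504882812, 18.2945556640625), (366.2579040527344, 260.4437561035156), 86.12184143066406)
cover_knob [539.4 472.3  39.7] [ 1.3 90.8]
prop_knob [ 606.1 -110.8  138.9] [123.1 146.5]
carton [ 461.7 -109.6  131.6] [127.1 137. ]
spool [498.  -52.  119.1] [114.1 125. ]
607 [[624.0, -6.0, 123.0], [623.0, -8.0, 125.0], [624.0, -11.0, 124.0], [623.0, -16.0, 124.0], [623.0, -21.0, 123.0], [623.0, -24.0, 124.0], [621.0, -14.0, 123.0], [621.0, -16.0, 124.0], [621.0, -21.0, 125.0], [618.0, -107.0, 138.0], [617.0, -109.0, 141.0], [617.0, -112.0, 142.0], [618.0, -8.0, 124.0], [618.0, -11.0, 128.0], [617.0, -13.0, 133.0], [618.0, -16.0, 125.0], [618.0, -19.0, 128.0], [616.0, -102.0, 132.0], [615.0, -104.0, 137.0], [615.0, -106.0, 141.0], [615.0, -112.0, 141.0], [614.0, -114.0, 145.0], [614.0, -116.0, 145.0], [614.0, -119.0, 143.0], [615.0, -122.0, 136.0], [616.0, -11.0, 123.0], [616.0, -13.0, 124.0], [615.0, -16.0, 127.0], [615.0, -18.0, 127.0], [613.0, -102.0, 135.0],
[... 2765 characters left out ...]
 141.0], [603.0, -123.0, 139.0], [601.0, -117.0, 143.0], [599.0, -115.0, 144.0], [597.0, -114.0, 144.0], [595.0, -113.0, 143.0], [495.0, -67.0, 122.0], [608.0, -123.0, 139.0], [607.0, -121.0, 139.0], [604.0, -116.0, 142.0], [603.0, -113.0, 145.0], [601.0, -112.0, 145.0], [599.0, -111.0, 145.0], [597.0, -110.0, 144.0], [485.0, -56.0, 124.0], [612.0, -118.0, 142.0], [610.0, -117.0, 142.0], [604.0, -113.0, 142.0], [603.0, -109.0, 145.0], [600.0, -110.0, 143.0], [599.0, -108.0, 143.0], [596.0, -107.0, 142.0], [594.0, -106.0, 142.0], [504.0, -66.0, 122.0], [491.0, -57.0, 123.0], [616.0, -119.0, 140.0], [616.0, -115.0, 144.0], [610.0, -112.0, 143.0], [608.0, -111.0, 143.0], [607.0, -108.0, 145.0]]
```

```bash
cat >> geo.py <<'E'
from scipy.spatial.transform import Rotation as Rn
C0=np.array([554.2,20.0,0.]); PSI=np.deg2rad(86.15)
def setcase(x,y,psi):
    global C0,PSI; C0=np.array([x,y,0.]);PSI=psi
def Rc(): return Rn.from_euler('z',PSI).as_matrix()
def w(p): return C0+Rc()@np.asarray(p,float)
def toc(P): return (np.asarray(P)-C0)@Rc()
def att(phi,s=1):
    z=np.array([np.sin(phi),0,-np.cos(phi)]);y=np.array([0,s,0.]);x=np.cross(y,z)
    q=Rn.from_matrix(Rc()@np.c_[x,y,z]).as_quat(); return np.array([q[3],q[0],q[1],q[2]])
def tcp(p,phi,back=0,ext=19):
    """TCP world pos with grasp point at case point p, retracted by back along tool"""
    z=np.array([np.sin(phi),0,-np.cos(phi)]); return w(np.asarray(p)+z*(ext-back))
def ck(th): return np.array([165-150*np.cos(th)+40*np.sin(th),30,93+150*np.sin(th)+40*np.cos(th)])
def pk(a): return np.array([-30-100*np.cos(a),-60,118+100*np.sin(a)])
E
python3 - <<'E'
from geo import *; from cell import arm
for s in(1,-1):
  print('s',s)
  for phi in (-.5,-.3,0,.3,.6):
    print('cover',phi,[ (lambda q: None if q is None else np.round(q,2).tolist())(arm.solve_ik(tcp(ck(t),phi),att(phi,s))) for t in (0,.9,1.4)])
  for phi in (0,.4,.6,.8,1.0,1.2):
    print('prop',phi,[ (lambda q: None if q is None else np.round(q,2).tolist())(arm.solve_ik(tcp(pk(t),phi),att(phi,s))) for t in (0,1.57,2.3,2.5)])
d=np.load('scene0.npy');i=arm.camera_info('scene');P=cloud(d,i,d>0);K=toc(P)
m=(abs(K[:,0]-15)<30)&(abs(K[:,1]-30)<30)&(K[:,2]>115)&(K[:,2]<160)
print(m.sum(),K[m].round(0).tolist())
print(arm.get_state()['time'])
E
```

```text
s 1
cover -0.5 [[-0.87, 1.37, 1.42, 1.7, -0.97, 1.08, -2.55], [0.0, 1.1, -1.35, 1.43, 1.16, 1.93, 1.74], [-0.15, 1.13, -1.35, 1.24, 1.17, 2.01, 1.76]]
cover -0.3 [[-0.79, 1.23, 1.27, 1.75, -1.03, 1.03, -2.45], [-0.91, 1.1, 1.33, 1.53, -0.8, 1.25, -2.77], [-0.05, 1.06, -1.35, 1.34, 1.09, 1.79, 1.77]]
cover 0 [[-0.46, 0.92, 0.66, 1.81, -0.83, 0.72, -2.54], [0.28, 0.99, -1.35, 1.6, 0.98, 1.37, 1.89], [0.13, 1.0, -1.35, 1.48, 0.97, 1.43, 1.83]]
cover 0.3 [[-0.16, 0.86, 0.37, 1.83, -0.95, 0.74, -2.32], [-0.39, 0.72, 0.48, 1.71, -0.8, 0.92, -2.68], [-0.55, 0.74, 0.55, 1.64, -0.83, 0.96, -2.81]]
cover 0.6 [[0.04, 0.92, 0.26, 1.82, -1.12, 0.93, -2.06], [-0.19, 0.75, 0.37, 1.77, -1.07, 1.03, -2.35], [-0.32, 0.74, 0.36, 1.74, -1.1, 0.98, -2.49]]
prop 0 [[-0.15, 1.03, 0.66, 1.48, -0.74, 0.89, -2.46], [-0.33, 0.9, 0.71, 1.39, -0.62, 1.07, -2.72], [-0.45, 0.96, 0.75, 1.4, -0.7, 1.06, -2.78], [-0.47, 0.98, 0.76, 1.41, -0.73, 1.04, -2.78]]
prop 0.4 [[0.13, 1.04, 0.43, 1.39, -0.87, 1.1, -2.28], [-0.06, 0.89, 0.49, 1.4, -0.85, 1.19, -2.49], [-0.16, 0.91, 0.47, 1.45, -0.89, 1.09, -2.53], [-0.18, 0.93,
[... 4445 characters left out ...]
0], [28.0, 39.0, 134.0], [13.0, 18.0, 128.0], [17.0, 17.0, 134.0], [18.0, 19.0, 133.0], [23.0, 18.0, 140.0], [24.0, 20.0, 140.0], [25.0, 22.0, 140.0], [25.0, 25.0, 137.0], [26.0, 27.0, 136.0], [28.0, 28.0, 138.0], [27.0, 32.0, 135.0], [25.0, 36.0, 130.0], [27.0, 37.0, 132.0], [17.0, 17.0, 130.0], [19.0, 19.0, 130.0], [24.0, 18.0, 137.0], [25.0, 19.0, 138.0], [27.0, 21.0, 138.0], [27.0, 24.0, 136.0], [26.0, 27.0, 133.0], [28.0, 28.0, 135.0], [28.0, 31.0, 132.0], [20.0, 18.0, 128.0], [23.0, 18.0, 132.0], [26.0, 19.0, 135.0], [28.0, 20.0, 137.0], [28.0, 24.0, 134.0], [27.0, 27.0, 131.0], [20.0, 18.0, 125.0], [24.0, 18.0, 129.0], [27.0, 19.0, 132.0], [27.0, 21.0, 131.0], [21.0, 29.0, 120.0]]
0.8
```

Run:
```python
from geo import *; from look import *
arm.goto(tcp(ck(0),0,back=90),att(0,-1))
st=arm.get_state(); p,d=snap('wrist','w1'); np.save('w1d.npy',d); np.save('w1s.npy',np.r_[st['eef_pos'],st['tool_rot']])
print(st['time'],st['eef_pos'],st['force'],toc(st['eef_pos']))
for l in ('cover_knob','prop_knob'):
    r=arm.trace('wrist',l); print(l,[(q['p'],q['point'],q['region'].sum()) for q in r[:3]])
```

```text
3.1583 [525.37287801  36.09135178 204.00581809] [ 0.52150422  0.19715307 -0.62603233] [ 14.11945149  29.8425142  204.00581809]
cover_knob [(0.59, [351.5, 141.3], np.int64(83376)), (0.31, [287.2, 345.4], np.int64(2686))]
prop_knob [(0.64, [439.4, 300.8], np.int64(462))]
```

View pics/w1.png

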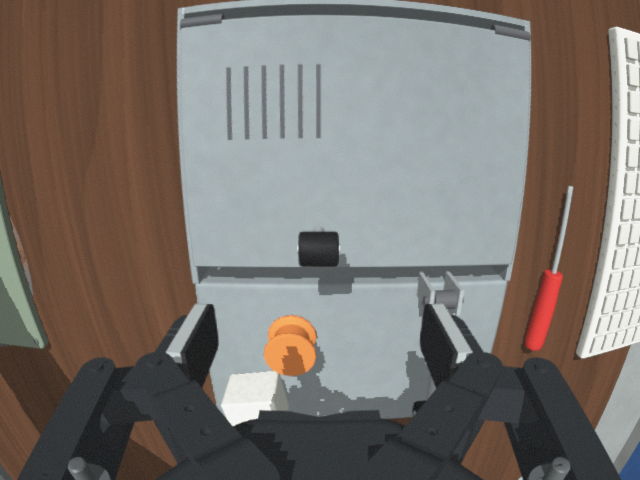

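The knob is at (319,249), midway between the fingers. The yaw looks aligned. I'll refine with the wrist depth.

```bash
cat >> geo.py <<'E'
def wcloud(d,info,mask,pose):
    v,u=np.nonzero(mask&(d>0)); z=d[v,u]
    x=(u-info['cx'])/info['fx'];y=(v-info['cy'])/info['fy'];r=np.hypot(x,y)+1e-9
    k=np.tan(r)/r*z
    P=np.c_[x*k,y*k,z]; H=info['hand_eye']; T=P@H[:3,:3].T+H[:3,3]
    q=pose[3:]; R=Rn.from_quat([q[1],q[2],q[3],q[0]]).as_matrix()
    return T@R.T+pose[:3]
E
python3 - <<'E'
from geo import *; import cv2; from cell import arm
p=cv2.imread('pics/w1.png').astype(int);d=np.load('w1d.npy');pose=np.load('w1s.npy');i=arm.camera_info('wrist')
m=np.zeros(d.shape,bool);m[225:272,290:350]=p[225:272,290:350].max(2)<75
P=toc(wcloud(d,i,m,pose)); P=P[P[:,2]>118]
print(len(P),P.min(0),P.max(0),np.percentile(P,[3,50,97],axis=0).round(1))
m=np.ones(d.shape,bool);P=toc(wcloud(d,i,m,pose))
Q=P[(P[:,2]>92)&(P[:,2]<100)&(abs(P[:,1])<140)&(P[:,0]>-25)&(P[:,0]<180)]
print(np.percentile(Q,[.5,50,99.5],axis=0).round(1))
for xs in range(0,160,30):
    q=Q[abs(Q[:,0]-xs)<8]; print(xs,np.percentile(q[:,1],[1,99]).round(1))
for ys in range(-110,120,40):
    q=Q[abs(Q[:,1]-ys)<8]; print(ys,np.percentile(q[:,0],[1,99]).round(1))
E
```

```text
1344 [  6.54170861  17.24640839 132.10250587] [ 27.43440493  40.42881234 145.36525443] [[  8.2  18.4 134. ]
 [ 19.6  29.2 141.9]
 [ 26.9  39.7 144.1]]
[[ -10.2 -123.8   94.8]
 [  83.1    4.4   96.7]
 [ 166.2  122.2   98.6]]
0 [-122.6  121.2]
30 [-122.1  121. ]
60 [-122.   120.9]
90 [-122.   120.8]
120 [-122.   120.6]
150 [-122.   120.7]
-110 [ -9.1 168.1]
-70 [-10.9 164.1]
-30 [ -8.8 164.1]
10 [ -8.3 164.4]
50 [ -8.7 164.4]
90 [ -9.5 165.5]
```

```bash
sed -i 's/C0=np.array(\[554.2,20.0,0.\])/C0=np.array([555.1,21.5,0.])/' geo.py
python3 - <<'E'
from geo import *; from look import *
A=att(0,-1)
def s(t):
    st=arm.get_state(); print(t,round(st['time'],2),toc(st['eef_pos']).round(1),st['force'].round(1),round(st['gripper_width'],3)); return st
arm.command_gripper(0.75)
s('a')
print(arm.move_linear(tcp(ck(0),0),A,vel=120,max_force=10)); s('down')
arm.command_gripper(0.0); s('grip')
arm.move_linear(tcp(ck(.1),0),A,vel=60); s('lift .1')
E
```

```text
a 3.66 [ 13.4  30.8 204. ] [ 0.6 -0.7  0.3] 0.749
False
down 4.56 [ 15.1  29.7 114.6] [ 0.1  0.8 -0.7] 0.753
grip 5.0 [ 15.   30.8 114.5] [-9.4  0.8 14.2] 0.269
lift .1 5.41 [ 19.7  30.8 129.4] [-7.1 -1.5 -2.8] 0.271
```

Run:
```python
from geo import *; from look import *
A=att(0,-1)
def s(t):
    st=arm.get_state(); print(t,round(st['time'],2),(toc(st['eef_pos'])-toc(tcp(ck(t),0))).round(1),st['force'].round(1),round(st['gripper_width'],3)); return st
for t in (.3,.5,.7,.9,1.1,1.25,1.4):
    arm.move_linear(tcp(ck(t),0),A,vel=80); s(t)
p,d=snap('scene','scene1'); np.save('scene1.npy',d)
```

```text
0.3 5.94 [-0.   0.8  0.6] [-7.1 -3.  -2.3] 0.268
0.5 6.47 [-0.   0.8  0.7] [-6.9 -2.8 -2.1] 0.271
0.7 7.01 [0.1 0.8 0.7] [-6.6 -2.   0.1] 0.268
0.9 7.54 [0.3 0.8 0.8] [-7.4 -1.6  0.9] 0.271
1.1 8.07 [0.4 0.8 0.7] [-7.4 -0.8  2.4] 0.273
1.25 8.52 [0.5 0.8 0.7] [-9.2  0.4  3.7] 0.271
1.4 8.96 [0.6 0.8 0.6] [-8.9  1.7  3.6] 0.269
```

View pics/scene1.png

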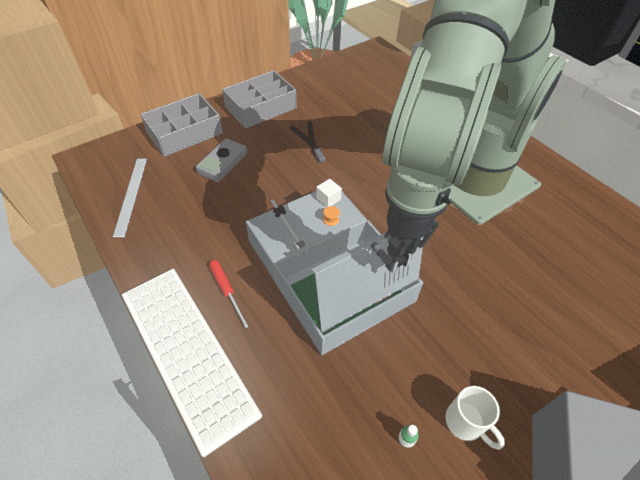

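Run:
```python
from geo import *; from look import *
A=att(0,-1)
def s(t):
    st=arm.get_state(); print(t,round(st['time'],2),toc(st['eef_pos']).round(1),st['force'].round(1),round(st['gripper_width'],3)); return st
arm.command_gripper(0.6); s('rel')
arm.move_linear(tcp(ck(1.4),0,back=110),A,vel=200)
arm.move_linear(w([40,0,340]),A,vel=250)
arm.goto(w([-70,-60,230]),att(.9,-1))
st=s('look'); p,d=snap('wrist','w2'); np.save('w2d.npy',d); np.save('w2s.npy',np.r_[st['eef_pos'],st['tool_rot']])
```

```text
rel 9.39 [178.8  29.8 228.8] [-0.3  0.6 -0.2] 0.6
look 11.91 [-67.9 -59.9 230.9] [-0.2  0.9  0.3] 0.601
```

View pics/w2.png

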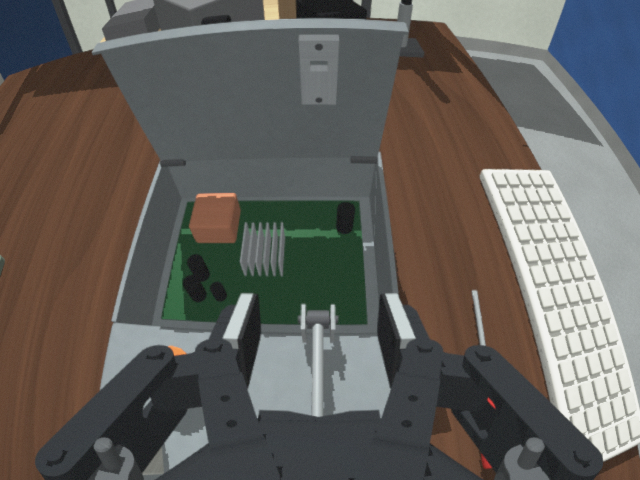

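The strip shows at columns 300–340, rows 36–104, with the hole a dark slot near (319,66). I'll measure where it sits along the cover.

Run:
```python
from geo import *; import cv2; from cell import arm
p=cv2.imread('pics/w2.png');d=np.load('w2d.npy');pose=np.load('w2s.npy');i=arm.camera_info('wrist')
cv2.imwrite('pics/w2crop.png',cv2.resize(p[20:130,270:370],None,fx=5,fy=5,interpolation=cv2.INTER_NEAREST))
m=np.zeros(d.shape,bool);m[45:150,160:290]=1
P=toc(wcloud(d,i,m,pose)); P=P[P[:,2]>105]
# fit line in xz
c=P.mean(0);u,s_,v=np.linalg.svd((P-c)[:,[0,2]],full_matrices=False);dr=v[0]*np.sign(v[0][1])
print('angle',np.arctan2(dr[1],-dr[0]), 'x at z=93',c[0]+(93-c[2])*dr[0]/dr[1],len(P),s_)
# along-cover distance for pixels in column band of strip
m=np.zeros(d.shape,bool);m[20:130,319]=1
th=np.arctan2(dr[1],-dr[0])
vv,uu=np.nonzero(m&(d>0));Q=toc(wcloud(d,i,m,pose))
for a,b,q in zip(vv,uu,Q):
    rel=q-np.array([165,0,93]); al=rel[0]*np.cos(th)-rel[2]*np.sin(th); n=-(rel[0]*np.sin(th)+rel[2]*np.cos(th))
    print(a,p[a,b].mean().round(),round(al,1),round(q[1],1),round(n,1))
```

```text
angle 1.4027904468841805 x at z=93 164.73367777365394 13597 [4691.46847767   71.14237953]
20 159.0 -177.8 -60.7 0.4
21 160.0 -177.9 -60.7 2.0
22 162.0 -177.5 -60.7 2.8
23 163.0 -178.0 -60.7 4.8
24 162.0 -177.5 -60.7 5.5
25 160.0 -177.4 -60.7 6.7
26 160.0 -177.2 -60.7 7.9
27 156.0 -177.2 -60.7 9.2
28 100.0 -178.0 -60.7 11.7
29 88.0 -176.2 -60.7 10.4
30 88.0 -174.5 -60.7 9.3
31 87.0 -166.7 -60.7 -0.7
32 88.0 -166.7 -60.7 0.6
33 90.0 -165.7 -60.7 0.6
34 110.0 -164.3 -60.7 0.0
35 133.0 -164.8 -60.7 2.1
36 135.0 -163.8 -60.7 2.0
37 137.0 -165.2 -60.7 5.3
38 135.0 -164.1 -60.7 5.2
39 135.0 -164.0 -60.7 6.4
40 130.0 -164.6 -60.7 8.6
41 117.0 -163.3 -60.7 8.1
42 117.0 -163.1 -60.8 9.2
43 100.0 -162.2 -60.8 9.2
44 68.0 -161.0 -60.8 8.9
45 62.0 -160.4 -60.8 9.5
46 58.0 -159.7 -60.8 9.8
47 58.0 -158.5 -60.8 9.4
48 60.0 -157.6 -60.8 9.6
49 65.0 -156.4 -60.8 9.3
50 93.0 -155.5 -60.8 9.4
51 112.0 -153.4 -60.8 8.0
52 114.0 -152.9 -60.8 8.6
53 112.0 -151.2 -60.8 7.8
54 117.0 -150.1 -60.8 7.7
55 114.0 -150.0 -60.8 8.8
56 114.0 -148.6 -60.8 8.4
57 114.0 -147.7 -60.8 8.6
58 114.0 -145.9 -60.8 7.6
59 11
[... 1093 characters left out ...]
.1 -60.9 7.5
103 104.0 -93.9 -60.9 7.5
104 100.0 -85.1 -60.9 0.3
105 90.0 -83.2 -60.9 -0.3
106 88.0 -83.3 -60.9 1.1
107 87.0 -81.1 -60.9 0.4
108 86.0 -80.0 -60.9 0.6
109 89.0 -78.3 -60.9 0.3
110 87.0 -77.0 -60.9 0.3
111 86.0 -75.1 -60.9 -0.1
112 84.0 -73.3 -60.9 -0.5
113 84.0 -72.5 -60.9 0.1
114 86.0 -71.2 -60.9 0.1
115 86.0 -70.5 -60.9 0.9
116 83.0 -67.9 -60.9 -0.2
117 85.0 -66.4 -60.9 -0.3
118 86.0 -65.6 -60.9 0.3
119 86.0 -64.2 -60.9 0.3
120 87.0 -62.3 -60.9 -0.0
121 84.0 -62.7 -60.9 1.7
122 89.0 -59.8 -60.9 0.4
123 89.0 -57.2 -60.9 -0.6
124 89.0 -57.0 -60.9 0.6
125 89.0 -54.7 -60.9 -0.2
126 88.0 -53.3 -60.9 -0.1
127 85.0 -51.8 -60.9 -0.0
128 86.0 -50.5 -60.9 0.2
129 89.0 -48.6 -60.9 -0.1
```

View pics/w2crop.png

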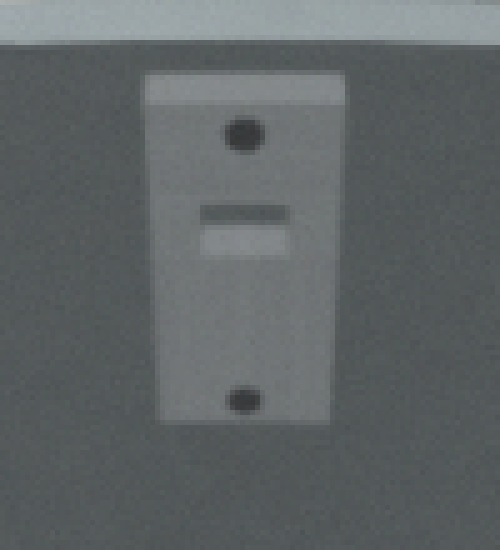

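The hole centre is at about -138.3 mm by the slot edges and by both strip ends, which agree to 0.3 mm. That is 1.5 mm towards the hinge from the mark, so the rod angle should be about 2.489. Next I'll grasp and swing the rod.

```bash
cat > st.py <<'E'
from geo import *; from look import *
def s(t,ref=None):
    st=arm.get_state(); e=toc(st['eef_pos']); 
    print(t,round(st['time'],2),e.round(1),'' if ref is None else (e-toc(ref)).round(1),st['force'].round(1),round(st['gripper_width'],3),flush=True); return st
E
python3 - <<'E'
from st import *
arm.goto(tcp(pk(0),0,back=80),att(0,-1)); s('above')
print(arm.move_linear(tcp(pk(0),0),att(0,-1),vel=120,max_force=10)); s('at',tcp(pk(0),0))
arm.command_gripper(0.0); s('grip')
for a in (.25,.55,.85,1.15,1.45):
    ph=min(.9,a/2.2*.9)
    r=tcp(pk(a),ph); arm.move_linear(r,att(ph,-1),vel=90); s(a,r)
snap('scene','scene2')
E
```

```text
above 12.72 [-129.5  -59.7  178.9]  [-0.1 -0.9 -0.4] 0.602
False
at 13.54 [-130.2  -60.3   99.5] [-0.2 -0.3  0.5] [ 0.8 -0.6 -0.5] 0.6
grip 13.9 [-130.2  -59.1   99.1]  [-6.1 -0.5  0.2] 0.271
0.25 14.33 [-120.2  -59.1  123.6] [ 4.7  0.9 -0.2] [-1.4 24.6 -9.9] 0.273
0.55 14.83 [-104.1  -58.8  150.5] [ 6.9  1.2 -1.2] [  7.1  38.3 -30.5] 0.275
0.85 15.33 [-84.2 -58.6 172.8] [ 5.4  1.4 -2.5] [ 14.8  35.7 -51.5] 0.267
1.15 15.84 [-60.6 -58.6 188.8] [ 1.6  1.4 -3.5] [ 14.6  21.  -58.2] 0.267
1.45 16.35 [-33.5 -58.6 195.9] [-2.1  1.4 -5.6] [ 15.6   8.9 -72.3] 0.262
```

View pics/scene2.png

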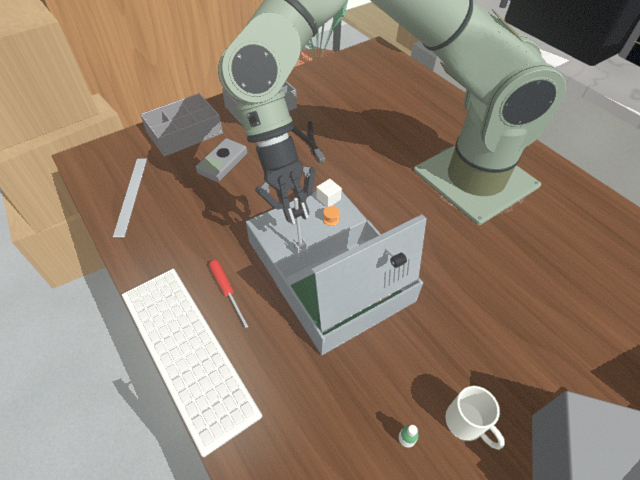

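Step 2 has not been reached yet, and radial tension has built up to about 72 N. My arc doesn't match the real one, so I'll fit it from the tracked positions and relax the tension before going on.

```bash
python3 - <<'E'
from geo import *; from scipy.optimize import least_squares
e=np.array([[-130.2,99.1],[-120.2,123.6],[-104.1,150.5],[-84.2,172.8],[-60.6,188.8],[-33.5,195.9]])
a=np.array([0,.25,.55,.85,1.15,1.45]);ph=a/2.2*.9
def g(ox,oz): # knob offset in tool: ox along case x at phi0, depth
    return e-np.c_[np.sin(ph),-np.cos(ph)]*(19-oz)[...,None] if 0 else e-np.c_[np.sin(ph),-np.cos(ph)]*(19-oz)+np.c_[np.cos(ph),np.sin(ph)]*ox
for free in ('off','piv','both'):
    def f(v,i0=0):
        ox,oz,dx,dz=v
        if free=='off':dx=dz=0
        if free=='piv':ox=oz=0
        K=g(ox,oz)-[-30+dx,118+dz]
        return np.r_[(np.hypot(*K.T)-100)[i0:],0.1*v]
    for i0 in(0,1):
        r=least_squares(f,[0,0,0,0],args=(i0,));print(free,i0,r.x.round(1),r.fun.round(1))
E
python3 - <<'E'
import sys;sys.path.insert(0,'.')
from st import *
st=s('now');print(st['ft_torque'],st['tool_rot'],att(.593,-1))
st2=s('x'); p,d=snap('wrist','w3'); np.save('w3d.npy',d)
E
```

```text
off 0 [-1.4 -5.6  0.   0. ] [ 1.7 -1.3 -1.5  0.4  1.7 -0.7 -0.1 -0.6  0.   0. ]
off 1 [-2.6 -5.4  0.   0. ] [-0.2 -0.8  0.6  1.4 -1.4 -0.3 -0.5  0.   0. ]
piv 0 [ 0.   0.   2.  -5.1] [ 2.3 -1.3 -2.  -0.1  1.6  0.1  0.   0.   0.2 -0.5]
piv 1 [ 0.   0.   4.1 -3.8] [ 0.3 -1.   0.2  1.3 -0.9  0.   0.   0.4 -0.4]
both 0 [-6.4 -4.9 -5.6 -3.5] [ 1.3 -1.2 -1.2  0.6  1.6 -1.  -0.6 -0.5 -0.6 -0.4]
both 1 [-1.2  1.   2.8 -5.4] [ 0.3 -1.   0.2  1.2 -0.8 -0.1  0.1  0.3 -0.5]
now 16.4 [-33.5 -58.6 195.9]  [ 15.7   8.9 -71.6] 0.267
[-7.57822011 -2.00934447 -1.58402644] [-0.19994743  0.69972772  0.65301519  0.20969811] [-0.19954222  0.69858667  0.65315434  0.21342205]
x 16.4 [-33.5 -58.6 195.9]  [ 15.7   8.9 -71.6] 0.267
```

View pics/w3.png

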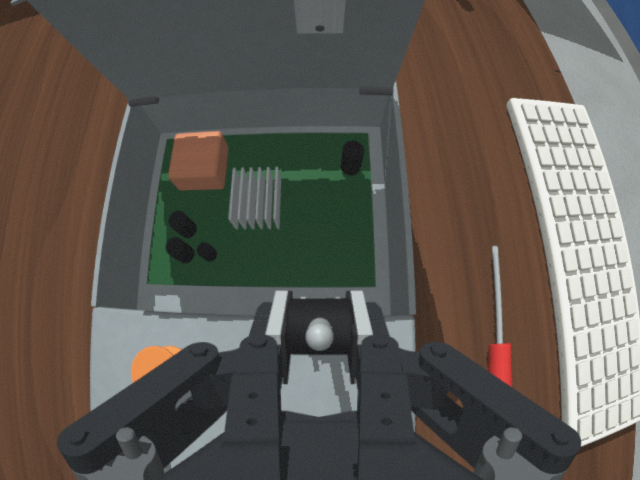

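Run:
```python
from st import *
arm.command_gripper(0.6); st=s('rel',tcp(pk(1.45),.593))
p,d=snap('wrist','w4'); np.save('w4d.npy',d);pose=np.r_[st['eef_pos'],st['tool_rot']];np.save('w4s.npy',pose)
i=arm.camera_info('wrist')
m=np.zeros(d.shape,bool);m[270:400,260:380]=1
P=toc(wcloud(d,i,m,pose))
dark=p[m&(d>0)].max(1)<70
k=(abs(P[:,1]+60)<20)&(P[:,2]>175)&(P[:,0]<10)
Q=P[k&dark];print(len(Q),np.percentile(Q,[2,50,98],axis=0).round(1))
Q=P[k&~dark];print(len(Q),np.percentile(Q,[2,50,98],axis=0).round(1))
```

```text
rel 16.83 [-31.4 -60.2 202.2] [ 0.  -0.2  0.7] [-0.4 -0.4 -1.1] 0.6
2604 [[-52.2 -71.4 220.2]
 [-40.4 -60.6 226.1]
 [-32.  -48.9 228.5]]
800 [[-50.1 -72.6 219.2]
 [-44.8 -60.1 252.7]
 [-31.5 -48.2 255.3]]
```

View pics/w4.png

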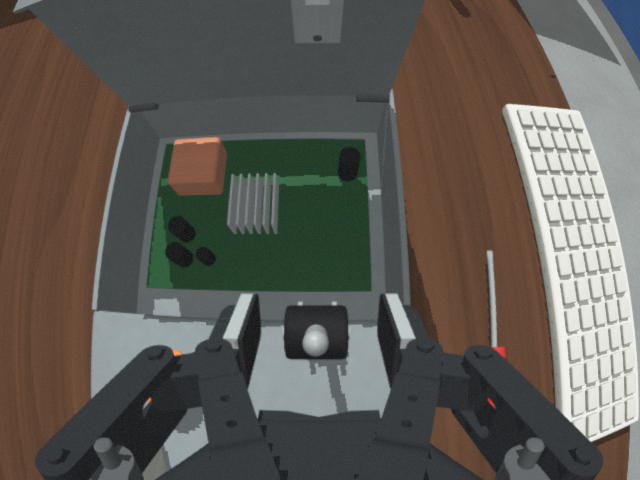

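The nominal geometry checks out: the knob centre is at (-42, -60, 217), where α=1.45 predicts. The rod had been lying a little above level, so the first grip held the drum off-centre. Regrasping here should fix that.

Run:
```python
from st import *
arm.command_gripper(0.0); s('grip')
for a in (1.55,1.8,2.05,2.3):
    ph=min(.9,a/2.2*.9)
    r=tcp(pk(a),ph); arm.move_linear(r,att(ph,-1),vel=70); st=s(a,r)
    if abs(st['force']).max()>35: break
```

```text
grip 17.24 [-31.2 -59.3 201.9]  [-8.1 -1.6  7.8] 0.271
1.55 17.54 [-20.1 -59.2 203. ] [0.7 0.8 0.4] [-7.2  1.1  6.2] 0.27
1.8 18.07 [  6.  -59.2 201.4] [0.5 0.8 0.1] [-7.   2.1  1.7] 0.27
2.05 18.58 [ 30.4 -59.2 193.9] [ 0.2  0.8 -0.1] [-6.9  2.2 -0.1] 0.265
2.3 19.09 [ 51.4 -59.3 180.6] [-0.1  0.7 -0.2] [-8.4  2.4 -1.6] 0.269
```

Run:
```python
from st import *
for a in (2.42,2.489):
    r=tcp(pk(a),.9); arm.move_linear(r,att(.9,-1),vel=40); s(a,r)
arm.hold(.2);s('hold',r)
arm.command_gripper(0.6); s('rel',r)
arm.move_linear(tcp(pk(2.489),.9,back=70),att(.9,-1),vel=150)
st=s('back'); p,d=snap('wrist','w5'); np.save('w5d.npy',d);pose=np.r_[st['eef_pos'],st['tool_rot']];np.save('w5s.npy',pose)
```

```text
2.42 19.54 [ 59.8 -59.3 172.1] [-0.2  0.7 -0.2] [-7.5  1.2 -2.4] 0.267
2.489 19.87 [ 64.1 -59.3 166.7] [-0.2  0.7 -0.2] [-8.4  1.  -2. ] 0.268
hold 20.07 [ 64.  -59.3 166.8] [-0.3  0.7 -0.1] [-7.5  1.1 -2.1] 0.273
rel 20.45 [ 64.2 -60.3 167.1] [-0.2 -0.3  0.2] [-0.2 -0.3  0.8] 0.601
back 21.07 [ 10.2 -59.7 210.1]  [-1.   0.4 -0.9] 0.592
```

View pics/w5.png

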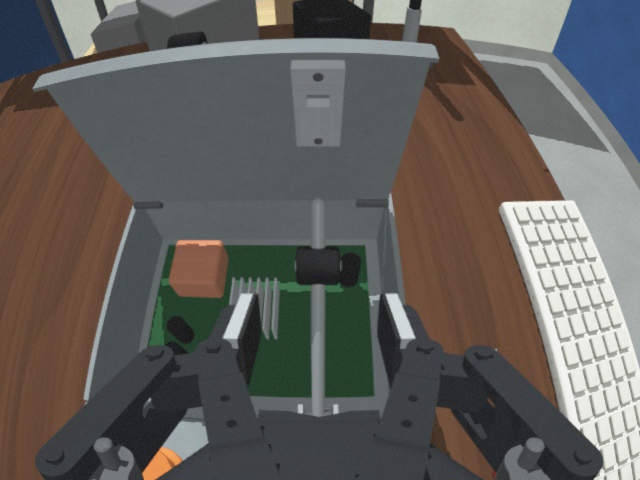

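The rod is swung over, with its tip at (318,203) and drum at (318,266). The strip shows at rows 60–146. I'll measure both again from this view.

Run:
```python
from geo import *; import cv2; from cell import arm
p=cv2.imread('pics/w5.png').astype(int);d=np.load('w5d.npy');pose=np.load('w5s.npy');i=arm.camera_info('wrist')
H=np.array([165,0,93.])
m=np.zeros(d.shape,bool);m[70:180,120:280]=1
P=toc(wcloud(d,i,m,pose)); P=P[P[:,2]>105]
c=P.mean(0);u,s_,v=np.linalg.svd((P-c)[:,[0,2]],full_matrices=False);dr=v[0]*np.sign(v[0][1]);th=np.arctan2(dr[1],-dr[0])
n0=np.median(-((P-H)[:,0]*np.sin(th)+(P-H)[:,2]*np.cos(th)))
print('th',th,'plane off',n0)
for col in (306,318,332):
  m=np.zeros(d.shape,bool);m[40:160,col]=1
  Q=toc(wcloud(d,i,m,pose))-H;vv=np.nonzero(m&(d>0))[0]
  al=Q[:,0]*np.cos(th)-Q[:,2]*np.sin(th);n=-(Q[:,0]*np.sin(th)+Q[:,2]*np.cos(th))
  print(col,[(int(a),int(p[a,col].mean()),round(float(x),1),round(float(y),1)) for a,x,y in zip(vv,al,n)][::2 if col!=318 else 1][12:])
# rod points
m=np.zeros(d.shape,bool);m[195:400,311:326]=1
Q=toc(wcloud(d,i,m,pose)); rel=Q-[-30,-60,118]; 
k=(abs(rel[:,1])<6)&(Q[:,2]>120)&(Q[:,0]<100); rel=rel[k]; r=np.hypot(rel[:,0],rel[:,2]);ang=np.arctan2(rel[:,2],-rel[:,0])
kr=((r>20)&(r<85))|((r>115)&(r<132))
print('tip max r',np.percentile(r,99.5),r.max())
for lo,hi in((30,60),(60,85),(85,112),(115,132)):
  q=(r>lo)&(r<hi); print(lo,q.sum(),np.median(ang[q]),np.median(r[q]), 'perp max', np.percentile((r*np.sin(2.489-ang))[q],[2,50,98]).round(1))
q=r>115; print(Q[k][q].round(1)[::6])
```

```text
th 1.401207869773169 plane off 0.0872284385284301
306 [(64, 141, -164.7, 4.5), (66, 140, -164.4, 5.9), (68, 138, -165.5, 8.9), (70, 118, -163.8, 8.7), (72, 120, -162.5, 8.9), (74, 120, -160.8, 8.7), (76, 120, -159.0, 8.4), (78, 119, -157.3, 8.2), (80, 119, -156.3, 8.9), (82, 121, -154.7, 8.8), (84, 118, -152.6, 8.3), (86, 119, -150.4, 7.6), (88, 120, -149.2, 8.1), (90, 116, -147.6, 8.1), (92, 118, -146.6, 8.9), (94, 116, -144.3, 8.2), (96, 107, -143.2, 8.8), (98, 115, -141.6, 8.9), (100, 121, -139.7, 8.7), (102, 121, -136.6, 7.4), (104, 125, -135.9, 8.5), (106, 126, -133.1, 7.5), (108, 120, -133.0, 9.1), (110, 122, -130.2, 8.2), (112, 118, -128.0, 7.9), (114, 121, -127.3, 8.9), (116, 120, -124.5, 8.1), (118, 118, -122.4, 7.9), (120, 120, -120.5, 8.0), (122, 119, -118.3, 7.8), (124, 121, -116.5, 8.0), (126, 121, -113.9, 7.4), (128, 119, -112.7, 8.2), (130, 119, -110.7, 8.2), (132, 121, -108.8, 8.4), (134, 122, -105.7, 7.5), (136, 122, -104.1, 8.0), (138, 118, -102.3, 8.3), (140, 119, -98.7, 7.2), (142, 120, -97.4, 7.9), (144, 122, -95.4, 8.1), (146, 100, -93.5, 8.5), (148, 87, -80.2, 
[... 5562 characters left out ...]
192.5]
 [ 65.2 -59.4 195. ]
 [ 65.8 -62.7 194.2]
 [ 65.6 -57.7 193.5]
 [ 64.6 -61.  194.9]
 [ 67.3 -64.4 191.2]
 [ 64.7 -59.4 193.9]
 [ 65.6 -62.7 192.6]
 [ 64.  -57.7 193.8]
 [ 63.9 -61.  194. ]
 [ 66.6 -64.4 190.2]
 [ 63.5 -59.4 193.7]
 [ 63.9 -62.7 193.1]
 [ 63.7 -57.7 192.4]
 [ 63.2 -61.  193.1]
 [ 66.  -64.4 189. ]
 [ 62.2 -59.4 193.7]
 [ 62.7 -62.7 192.9]
 [ 61.8 -58.3 193.3]
 [ 62.  -61.6 193. ]
 [ 62.8 -57.2 190.8]
 [ 61.9 -60.5 192.1]
 [ 62.6 -63.8 191.1]
 [ 60.6 -59.4 193. ]
 [ 61.6 -62.7 191.6]
 [ 61.4 -58.3 190.9]
 [ 60.2 -61.6 192.7]
 [ 61.2 -57.2 190.3]
 [ 60.  -60.5 192. ]
 [ 61.  -63.8 190.4]
 [ 60.1 -59.4 190.9]
 [ 60.7 -62.7 189.9]
 [ 60.  -58.3 189.9]
 [ 59.8 -61.6 190.3]]
```

Both measurements agree: hole centre at about -138.5 mm, rod at about 2.487. Next I'll lower the cover with a force guard.

Run:
```python
from st import *
A=att(0,-1)
arm.move_linear(w([-20,-30,345]),att(.4,-1),vel=220)
arm.move_linear(w([100,30,350]),A,vel=250)
arm.move_linear(tcp(ck(1.4),0,back=110),A,vel=250); s('above')
print(arm.move_linear(tcp(ck(1.4),0),A,vel=130,max_force=12)); s('at',tcp(ck(1.4),0))
arm.command_gripper(0.0); s('grip')
for t in (1.3,1.2,1.1,1.03):
    r=tcp(ck(t),0); arm.move_linear(r,A,vel=70); s(t,r)
for t in (1.01,.99,.97,.95):
    r=tcp(ck(t),0); b=arm.move_linear(r,A,vel=25,max_force=5); s((t,b),r)
    if b: break
```

```text
above 23.25 [178.   29.5 338.1]  [-0.8 -0.7 -0.8] 0.598
False
at 24.25 [178.9  29.7 229.4] [-0.1 -0.3  0.7] [-0.5 -0.1  0.7] 0.601
grip 24.61 [179.2  30.8 229.3]  [-8.3 -0.2  9.4] 0.274
1.3 24.98 [163.   30.8 230. ] [-0.4  0.8  0.7] [-10.2  -1.7  12.5] 0.27
1.2 25.36 [147.2  30.8 229. ] [-0.8  0.8  0.7] [-11.3  -4.9  13. ] 0.271
1.1 25.73 [131.5  30.8 226.3] [-1.2  0.8  0.5] [-11.5  -5.9  12.6] 0.268
1.03 26.04 [120.7  30.8 223.6] [-1.4  0.8  0.4] [-10.4  -7.5  11.6] 0.275
(1.01, False) 26.32 [118.   30.8 222.8] [-1.1  0.8  0.5] [-10.   -7.2  12.1] 0.276
(0.99, False) 26.59 [115.   30.8 221.8] [-1.1  0.8  0.4] [-9.  -6.2 11. ] 0.269
(0.97, False) 26.87 [112.   30.8 220.8] [-1.2  0.8  0.4] [-10.4  -6.7  11.6] 0.269
(0.95, False) 27.14 [109.   30.8 219.7] [-1.2  0.8  0.4] [-10.2  -8.   10. ] 0.27
```

Run:
```python
from st import *
A=att(0,-1)
for t in (.94,.93,.92,.912,.905,.9):
    r=tcp(ck(t),0); b=arm.move_linear(r,A,vel=12,max_force=3.5); s((t,b),r)
    if b: break
```

```text
(0.94, False) 27.43 [107.8  30.8 219.2] [-1.1  0.8  0.4] [-9.2 -7.3 11. ] 0.264
(0.93, False) 27.71 [106.3  30.8 218.6] [-1.1  0.8  0.5] [-10.2  -6.9  10.8] 0.27
(0.92, False) 27.99 [104.8  30.8 218. ] [-1.1  0.8  0.4] [-9.5 -7.2  9.5] 0.267
(0.912, False) 28.24 [103.7  30.8 217.5] [-1.1  0.8  0.4] [-9.7 -6.6 11.4] 0.271
(0.905, False) 28.49 [103.   30.8 217.2] [-0.8  0.8  0.5] [-9.8 -4.6 11.9] 0.269
(0.9, False) 28.74 [102.8  30.8 217.1] [-0.3  0.8  0.7] [-10.8  -2.7  14.6] 0.266
```

The cover passed 0.96 without contact and stopped near 0.905, so the tip is in the hole. I'll release and check.

Run:
```python
from st import *
A=att(0,-1)
arm.command_gripper(0.6); s('rel')
arm.move_linear(tcp(ck(.9),0,back=110),A,vel=150)
arm.move_linear(w([40,30,360]),A,vel=250)
arm.goto(w([-110,-40,230]),att(.95,-1))
st=s('look'); p,d=snap('wrist','w6'); np.save('w6d.npy',d); pose=np.r_[st['eef_pos'],st['tool_rot']]
p2,d2=snap('scene','scene6')
np.save('w6s.npy',pose); np.save('scene6.npy',d2)
# cover angle
for nm,P in (('wrist',toc(wcloud(d,arm.camera_info('wrist'),np.ones(d.shape,bool),pose))),('scene',toc(cloud(d2,arm.camera_info('scene'),d2>0)))):
    rel=P-[165,0,93]; th=.905+0
    for th0,tol in((.92,.06),(.96,.04),(.905,.03)):
      r=np.hypot(rel[:,0],rel[:,2]);a=np.arctan2(rel[:,2],-rel[:,0])
      k=(r>60)&(r<170)&(abs(a-th0)<tol)&(rel[:,1]>-20)&(rel[:,1]<115)
      off=0 if nm=='wrist' else 4
      print(nm,th0,k.sum(),np.median(a[k]-off/r[k]).round(4))
    k=(r>50)&(r<172)&(abs(a-.93)<.1)&(rel[:,1]>-20)&(rel[:,1]<115)
    q=rel[k][:,[0,2]];c=np.median(q,0);v=np.linalg.svd(q-q.mean(0),full_matrices=False)[2][0];v*=np.sign(v[1]);print('fit',np.arctan2(v[1],-v[0]))
```

```text
rel 29.12 [103.1  29.9 216.4]  [-0.6 -0.   0.3] 0.598
look 31.62 [-107.9  -40.   230.8]  [-0.3 -0.4  0.2] 0.601
wrist 0.92 3109 0.8972
wrist 0.96 31 0.9915
wrist 0.905 3107 0.8972
fit 0.9288763659224979
scene 0.92 2568 0.907
scene 0.96 2609 0.9083
scene 0.905 866 0.8992
fit 0.9014666823311432
```

View pics/w6.png

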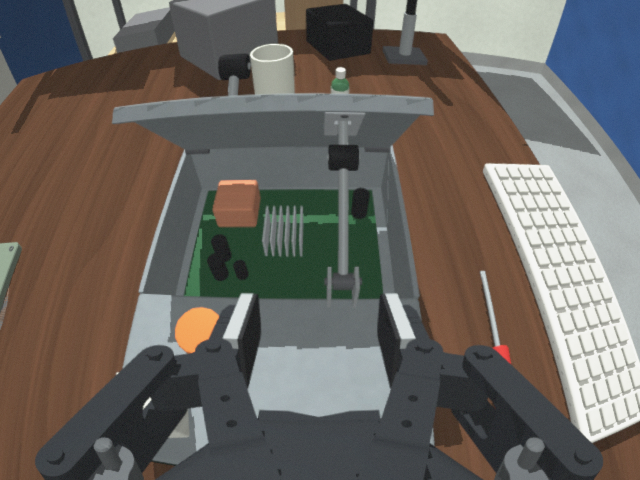

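View pics/scene6.png

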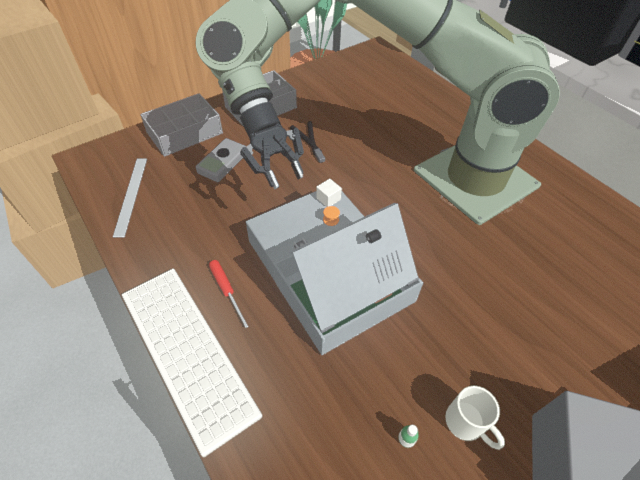

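The cover stands at about 0.90–0.907, and the rod enters the strip near (343,124). The carton and spool look unmoved. I'll compare one more steady frame, then hand in.

Run:
```python
from st import *
arm.hold(1.0)
p,d=snap('wrist','w7'); d0=np.load('w6d.npy'); m=np.zeros(d.shape,bool); m[125:150,180:310]=1
q=cv2.imread('pics/w6.png')[:,:,::-1]
print('depth diff',np.median((d-d0)[m]),'img diff',np.abs(p.astype(int)-q)[90:260,120:430].mean())
s('end'); arm.sign_off()
```

```text
depth diff 7.193619 img diff 5.406211258697027
end 32.77 [-110.  -40.  230.]  [ 0.4  0.6 -0.4] 0.598
the job is handed in; nothing more can be done
```

View pics/w7.png

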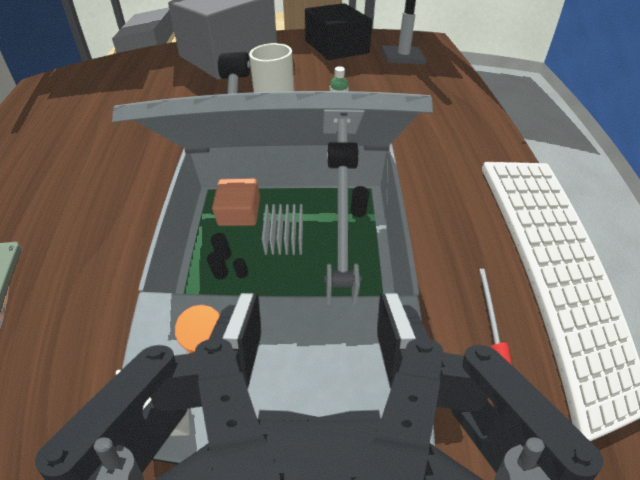

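The cover is propped on the rod, with the tip in the hole, and I handed the job in at about 33 s. No verdict is reported.

**What I did:** I raised the cover to 1.4 rad, where it stayed, then swung the rod up to about 2.487 rad. The wrist camera put the hole 1.3–1.5 mm towards the hinge from its mark. I lowered the cover under a force guard and it never tripped: there was no contact at 0.96 rad, the tip went straight in, and the cover stopped near 0.905. I then released it and moved the arm clear.

**Last checks:**
- **Cover angle:** the released cover measured 0.897 to 0.908 rad by direct readings, about where a fully home tip should read. A cruder fit of the same wrist data gave 0.929, which I put down to stray points, though it is still inside the allowed range.
- **Steadiness:** between two wrist frames about 1 s apart the depth changed by 7 mm. The arm was still settling by about 2 mm and the whole view shifted slightly with it. That check is therefore inconclusive, although the cover and rod look the same in both frames.
- **Contact force:** the load of the cover on the rod was not measured directly.
- **Other things:** the carton, spool and the rest look unmoved in the pictures; I did not measure them.

**One hitch:** my first grip on the rod was off-centre, because the rod lay slightly above level. The wrist force reached about 72 N (limit 120 N), so I let go, regrasped, and finished the swing at under 10 N.

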